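# Load a sample tube into the mixer's collet and clamp it

## Robot

A 6-joint arm with a two-finger parallel gripper is mounted at the origin on the work surface. World frame = base frame: x ahead of the robot, y to its left, z up, the work surface at z = 0. Lengths are in m, angles in rad, forces in N, time in s.
With the tool pointing down it reaches from about 0.25 to 0.775 m from the base axis. Payload 4 kg.
Tool frame: the origin (TCP) lies midway between the tips of the shut fingers; the grasp point (between the pads) lies 19 mm behind it (manip.grasp_offset is the distance from the TCP to the grasp point, in m); z points along the fingers, y is the direction in which the jaws open and shut (so a half turn about z gives the same grasp; the last joint's range is limited). The gripper opens to 94 mm and grips with 3 to 60 N. Pads are 16 mm wide; open, the fingers measure 119 mm over their backs; the gripper's body (75 mm by 177 mm) begins 78 mm behind the grasp point.
Start: joints at [-1.37, 0.087, 1.371, -0, 1.684, -0.103], TCP at [0.165, -0.525, 0.206] pointing down, gripper open.
Joint ranges: [-3.1, 3.1], [-0.76, 2.03], [0.27, 2.55], [-1.08, 4.22], [0.17, 2.65], [-2.57, 2.57]. Speed limits (rad/s): [2.79, 2.79, 3.14, 3.14, 3.14, 3.14].

## Interface

Orientations are given as a rotation vector (axis times angle).
In Python, from bench import manip gives the robot as it stands.
- The arm moves only by the shell command python3 -m handwheel 'ROWS' [FORCE]. ROWS is text: rows parted by semicolons, each of 5 numbers parted by spaces: the gripper's target within -1 to 1 (fully open at 1, half-way at 0, shut at -1), then the shift along the tool's x, y, z in mm, then the turn about the tool's z in rad. A call has 1 to 10 rows; each row shifts and turns the pose as measured when the row begins, along the tool's axes as they then stand; what a row does not reach is not made up. A row lasts 1/8 s, in which the tool goes at most 62.5 mm and 10.7 degrees, less where a joint would pass 70% of its speed; a pose out of reach is approached as far as the arm can. A call with a gripper value outside its range is refused whole. The fingers move at their own pace and stop on an object; FORCE is the grip in N (left out, the last holds). Time passes only in rows, so rows that do not move let the fingers close. It gives the time, the measured TCP pose, the force and the opening at its end, in the units of the state.
- manip.sense(): the state, without advancing time (a new reading comes with each control period).
- manip.snapshot(name): name is "scene" or "side" or "wrist"; returns a dict with "pixels" (420x560x3 uint8, blue, green, red), "range_z" (420x560 float32, m along the optical axis (not along the pixel's ray), 0 where there is no reading), "camera_matrix" (3x3 intrinsics, pixels), "dist_coeffs" ([k1, k2, p1, p2, k3] as OpenCV has them; the pictures are not rectified), "xyz" and "orientation" of the camera in the world; the wrist camera has in their place "tool_from_camera" (4x4, takes a point from camera to tool coordinates, whose origin is the TCP and whose axes are the flange's). Camera axes: x right, y up, looking along -z (the intrinsics and any distortion apply to the point x, -y, -z); pixel columns grow to the right and rows downward; lengths in m; the calibration is good to about 2 mm. A picture is of the moment at which its call begins: read the wrist's pose just before it.
- manip.finish_job(): hands the job in, once; it reports no verdict.
The state is a dict: "time": time; "joint_pos": joint angles; "qvel": joint speeds; "effort": joint torques, N m; "tool_pos": TCP position; "tool_rot": TCP orientation; "contact_force": force on the tool from outside, world axes, zero at the start; "wrist_torque": the same for the moment, N m; "gripper_width": opening from 0.0 (shut) to 1.0 (fully open).
Only numpy, scipy, OpenCV 4.12 (cv2) and the standard library are available. Lean on these libraries where they do the work, as an engineer would, in place of code of your own. Each camera call takes 0.05 s, during which the arm holds its last target.

## Task

Take the tall sample tube with the hexagonal cap out of the rack and feed it, slotted foot first, into the open collet on top of the mixer; turn it under light pressure, never forcing it, until its foot drops over the drive tongue and it is fully home on the depth stop. Then swing the collet lever right over to its closed end stop and leave the tube standing clamped, with everything else where it was.

Things in the scene. Friction and masses are not known exactly. Their poses are not given: they have to be found in the camera images.
- mix_tube_mid (a point): Centre, half-way up, of the tube to load: loose round steel tube, diameter 30 mm, 148 mm long, about 0.26 kg, upright in one of the rack's three holes (which one varies). Its top 24 mm is a grey hexagonal cap, 34 mm across flats; the others have round caps and are shorter. 75 mm above its foot, z up to the cap. The lowest 45 mm goes into the collet: grip the round steel 65 to 115 mm above the foot.
- mix_tube_foot (a point): Centre of the underside of that tube's foot, on its axis. The foot is the lowest 14 mm, slightly thinner (28.5 mm). Two crossed slots, 8 mm wide and 10 mm deep, run right across its underside, along the tube's own x and y axes.
- mixer: The mixer: fixed squat white box, 170 (x) by 190 (y) by 70 mm high, control panel on its -x side, collet and lever on top. Origin: centre of its underside. A drive spindle comes up in the collet's floor with an upright tongue like a screwdriver blade, 26 mm long, 5 mm wide, 8.5 mm above the depth stop, on the axis. It has stopped at any heading (not given) and its brake holds it (0.3 N m).
- collet_mouth (a point): Centre of the collet's upper rim, 115 mm above the table: four steel jaws in a ring 62 mm across on top of the mixer, bore vertical, 33 mm wide when open, with a 45-degree lead-in 4 mm deep at the rim. The nose and lever ring are up to 77 mm across.
- stop_plate: The depth stop: flat floor of the bore. Origin: centre of its upper face, 43 mm below collet_mouth. Home, the tube's foot rests here; resting on the tongue unaligned it is 8.5 mm higher. It drops that last bit only when either slot lies along the tongue, within about 6 degrees (2 if 1 mm off centre): a turn of at most 90 degrees either way finds it. More than 50 N on tongue or stop is forcing.
- clamp_lever (a joint): Angle of the collet lever about the collet's vertical axis: 0 fully open, 1.10 rad closed against its end stop, growing as the lever turns clockwise seen from above. Open (0 to 0.2) at the start. It moves stiffly (about 3 N at the knob), stays where it is left, and drives the four jaws in on the tube.
- lever_knob (a point): Centre of the upright black knob at the lever's end: round post, diameter 17 mm, 42 mm high (this point 20 mm below its top, 120 mm above the table), 125 mm from the collet axis. At joint 0.55 the lever points to the mixer's -x; open, 31.5 degrees to the -y side of that; closed, 31.5 degrees to the +y side. It overhangs the front of the housing.
- rack_top (a point): Centre of the top face of the tube rack: a fixed white block 204 by 74 by 48 mm high. Three holes, 34 mm wide and 38 mm deep, lie along its x axis at -64, 0 and +64 mm. Each tube stands on the floor of its hole.
- plain_tube: Bystander: loose steel tube 30 mm in diameter, 116 mm long, with a round ribbed cap, in a hole of the rack. Origin: centre of its underside.
- short_tube: Bystander: loose steel tube 30 mm in diameter, 94 mm long, with a round ribbed cap, in a hole of the rack. Origin: centre of its underside.
- jar_lid: Bystander: white screw lid lying on the bench, 86 mm across, 14 mm high. Origin: centre of its underside.
- reagent: Bystander: amber bottle with white cap, 60 mm across, 150 mm high. Origin: centre of its underside.
- spatula: Bystander: thin steel lab spatula lying on the bench, 180 mm long along its x. Origin: centre of its underside.
- dish: Bystander: closed clear culture dish, 94 mm across, 16 mm high. Origin: centre of its underside.
- beaker: Bystander: small open steel beaker, 64 mm across, 78 mm high. Origin: centre of its underside.
Things that resemble listed ones, but are neither listed nor needed, are in the scene too. Leave any purple look-alike of the part that bears mix_tube_mid alone.

How it is judged:
By the outcome, as a careful person would: the job done as asked, in the order asked, and still so for the second after the job is handed in, with the robot touching nothing.
It also fails if it takes over 72 s, if anything falls off the work surface, if the arm or the gripper's body presses on something with over 40 N, if the wrist force passes 120 N, or if a joint passes its speed limit or range.

## Working session

There is one attempt and no reset: what is moved stays moved. The work goes in short steps, Python scripts to look and compute and a shell command to move; the robot and the scene stay as the last step left them, time stands still between calls to the robot, and variables do not carry over. Pictures are saved under pics/ and viewed, and the job is handed in when it is done.

```bash
ls; mkdir -p pics
cat > h.py <<'E'
import numpy as np,cv2
from scipy.spatial.transform import Rotation as R
from bench import manip
def snap(n):
    s=manip.sense(); d=manip.snapshot(n)
    if 'xyz' in d:
        T=np.eye(4); o=np.array(d['orientation']); T[:3,:3]=R.from_rotvec(o).as_matrix() if o.size==3 else o; T[:3,3]=d['xyz']
    else:
        W=np.eye(4); W[:3,:3]=R.from_rotvec(s['tool_rot']).as_matrix(); W[:3,3]=s['tool_pos']; T=W@np.array(d['tool_from_camera'])
    d['T']=T; return d
def rays(d,px):
    u=cv2.undistortPoints(np.array(px,float).reshape(-1,1,2),np.array(d['camera_matrix']),np.array(d['dist_coeffs'])).reshape(-1,2)
    v=np.c_[u[:,0],-u[:,1],-np.ones(len(u))]
    return d['T'][:3,3],v@d['T'][:3,:3].T
def plane(d,px,z):
    o,v=rays(d,px); return o+v*((z-o[2])/v[:,2])[:,None]
def depth(d,px):
    o,v=rays(d,px); z=np.array([d['range_z'][int(p[1]),int(p[0])] for p in np.array(px).reshape(-1,2)]); return o+v*z[:,None]
def cloud(d):
    h,w=d['range_z'].shape; uu,vv=np.meshgrid(np.arange(w),np.arange(h)); o,v=rays(d,np.c_[uu.ravel(),vv.ravel()])
    P=(o+v*d['range_z'].ravel()[:,None]).reshape(h,w,3); P[d['range_z']==0]=np.nan; return P
def proj(d,X):
    X=np.atleast_2d(X); c=(X-d['T'][:3,3])@d['T'][:3,:3]; c=c*[1,-1,-1]
    return cv2.projectPoints(c,np.zeros(3),np.zeros(3),np.array(d['camera_matrix']),np.array(d['dist_coeffs']))[0].reshape(-1,2)
E
python3 - <<'E'
from h import *
for n in ['scene','side','wrist']:
    d=snap(n); cv2.imwrite(f'pics/{n}0.png',d['pixels']); print(n,d['T'].round(3).tolist(),np.array(d['dist_coeffs']).round(3))
s=manip.sense(); print(s)
E
```

```text
pics
scene [[-0.5, -0.746, 0.44, 1.042], [0.866, -0.428, 0.259, 0.271], [-0.005, 0.511, 0.86, 1.033], [0.0, 0.0, 0.0, 1.0]] [-0.102  0.     0.     0.     0.   ]
side [[-0.753, 0.411, -0.514, -0.127], [-0.657, -0.442, 0.61, 0.777], [0.023, 0.798, 0.603, 0.848], [0.0, 0.0, 0.0, 1.0]] [0.038 0.    0.    0.    0.   ]
wrist [[0.3, 0.918, 0.26, 0.24], [-0.954, 0.289, 0.079, -0.501], [-0.003, -0.272, 0.962, 0.384], [0.0, 0.0, 0.0, 1.0]] [-0.013  0.     0.     0.     0.   ]
{'time': 0.15, 'joint_pos': array([-1.37009502e+00,  8.77996726e-02,  1.37187462e+00, -2.66547513e-05,
        1.68361024e+00, -1.03110433e-01]), 'qvel': array([-1.33093112e-03, -2.90888926e-04, -3.56621651e-03, -2.36885700e-04,
        2.80830096e-05,  8.68656043e-04]), 'effort': array([ 2.02499228e-03, -3.40641582e+01, -3.02793360e+01,  7.17887376e-02,
        3.04520270e-02, -1.22429647e-04]), 'tool_pos': array([ 0.16443556, -0.52440766,  0.20458164]), 'tool_rot': array([-3.10374713e+00, -4.75132968e-01,  1.71092627e-04]), 'contact_force': array([-0.24840534,  0.06948056, -1.07866618]), 'wrist_torque': array([-0.01939413,  0.02973069,  0.04248948]), 'gripper_width': 1.0001819121398603}
```

View pics/scene0.png

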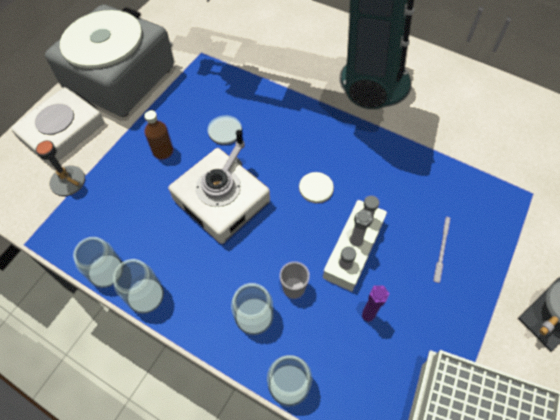

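View pics/side0.png

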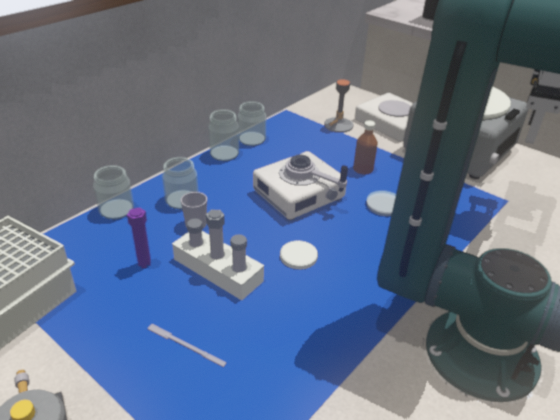

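View pics/wrist0.png

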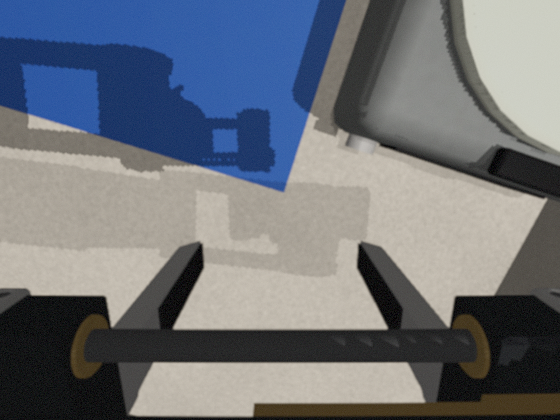

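The scene view shows the mixer at (218,190) and the rack at (357,243). Candidates are the three rack tubes with caps at scene pixels (371,203), (364,217) and (347,256), plus a purple look-alike at (377,298) standing outside the rack. I'll confirm with crops and measurements.

Run:
```python
from h import *
a=snap('scene'); b=snap('side')
A=cv2.resize(a['pixels'][150:310,290:410],None,fx=3.3,fy=3.3,interpolation=cv2.INTER_CUBIC)
B=cv2.resize(b['pixels'][190:310,130:290],None,fx=2.5,fy=2.5,interpolation=cv2.INTER_CUBIC)
C=np.zeros((530,800,3),np.uint8); C[:A.shape[0],:A.shape[1]]=A; C[:B.shape[0],400:400+B.shape[1]]=B[:, :400]
cv2.imwrite('pics/crop1.png',C)
A=cv2.resize(a['pixels'][120:250,155:285],None,fx=4,fy=4,interpolation=cv2.INTER_CUBIC); 
cv2.imwrite('pics/crop2.png',A)
for d,n in((a,'scene'),(b,'side')):
    P=cloud(d); Z=P[...,2]
    inb=(P[...,0]>.1)&(P[...,0]<.9)&(abs(P[...,1])<.6)
    # white top faces
    hsv=cv2.cvtColor(d['pixels'],cv2.COLOR_BGR2HSV)
    white=(hsv[...,1]<70)&(hsv[...,2]>140)
    for lab,z0 in (('rack',.048),('mixer',.07)):
        m=(white&inb&(abs(Z-z0)<.006)).astype(np.uint8)
        k,l,st,c=cv2.connectedComponentsWithStats(m)
        for i in np.argsort(-st[1:,4])[:3]+1:
            q=P[l==i]; r=cv2.minAreaRect(q[:,:2].astype(np.float32)*1000); print(n,lab,c[i].round(),st[i,4],np.round(r[0],1),np.round(r[1],1),round(r[2],1),q[:,2].mean().round(4))
    for z0,z1 in((.095,.11),(.115,.13),(.15,.162)):
        m=(inb&(Z>z0)&(Z<z1)).astype(np.uint8); k,l,st,c=cv2.connectedComponentsWithStats(m)
        for i in range(1,k):
            if st[i,4]>15: q=P[l==i]; print(n,z0,c[i].round(),st[i,4],q.mean(0).round(4),np.ptp(q,0).round(3),q[:,2].max().round(3))
```

```text
scene rack [354. 246.] 1561 [538.3 182.4] [205.7  72.9] 3.4 0.0482
scene rack [256. 327.] 45 [826.6  86.5] [12.8 60. ] 41.9 0.0481
scene rack [156. 296.] 38 [ 878.3 -137.3] [41.2  5.7] 7.7 0.0479
scene mixer [218. 192.] 3423 [ 588.6 -164.3] [190.5 168.8] 76.1 0.0703
scene mixer [255. 324.] 56 [825.4  84.9] [16.4 67.5] 41.8 0.0706
scene mixer [111. 266.] 51 [ 878.9 -257.6] [41.4  7. ] 7.4 0.0704
scene 0.095 [137.  75.] 344 [ 0.4062 -0.5531  0.1025] [0.256 0.053 0.015] 0.11
scene 0.095 [364. 107.] 50 [0.2074 0.0427 0.104 ] [0.017 0.066 0.014] 0.11
scene 0.095 [156. 131.] 170 [ 0.5406 -0.3821  0.102 ] [0.055 0.052 0.015] 0.11
scene 0.095 [236. 150.] 108 [ 0.4889 -0.1741  0.0981] [0.065 0.023 0.015] 0.11
scene 0.095 [ 53. 161.] 26 [ 0.743  -0.5518  0.1019] [0.014 0.015 0.014] 0.109
scene 0.095 [218. 182.] 456 [ 0.5909 -0.1587  0.1007] [0.1   0.078 0.015] 0.11
scene 0.095 [358. 233.] 38 [0.549  0.1844 0.1016] [0.014 0.027 0.013] 0.108
scene 0.095 [ 85. 244.] 94 [ 0.8737 -0.3238  0.1035] [0.049 0.039 0.015] 0.11
scene 0.095 [103. 257.] 90 [ 0.8764 -0.2676  0.1039] [0.054 0.036 0.014] 0.11

[... 4128 characters left out ...]
.025 0.015] 0.13
side 0.115 [238. 241.] 192 [0.471  0.1791 0.1241] [0.034 0.035 0.014] 0.129
side 0.115 [402. 294.] 124 [0.1453 0.0814 0.1239] [0.093 0.031 0.015] 0.13
side 0.15 [343.  82.] 65 [ 0.7377 -0.5609  0.1522] [0.043 0.053 0.006] 0.156
side 0.15 [413. 105.] 31 [ 0.495  -0.5664  0.155 ] [0.021 0.044 0.011] 0.161
side 0.15 [369. 123.] 21 [ 0.5308 -0.3937  0.1512] [0.024 0.021 0.003] 0.153
side 0.15 [490. 130.] 176 [ 0.2715 -0.5717  0.157 ] [0.052 0.055 0.012] 0.162
side 0.15 [136. 212.] 44 [0.6717 0.2782 0.1514] [0.024 0.021 0.004] 0.154
side 0.15 [215. 216.] 183 [0.5344 0.1823 0.1576] [0.037 0.039 0.012] 0.162
side 0.15 [403. 284.] 256 [0.145  0.0891 0.1562] [0.098 0.036 0.012] 0.162
```

View pics/crop1.png

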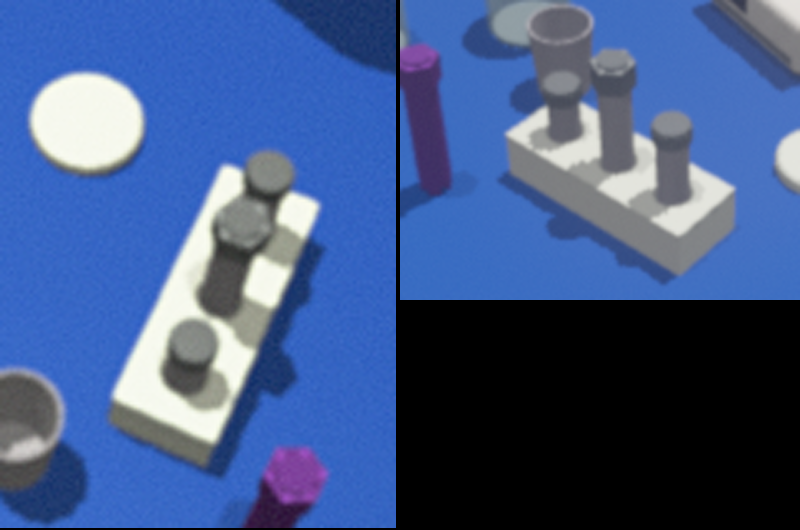

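View pics/crop2.png

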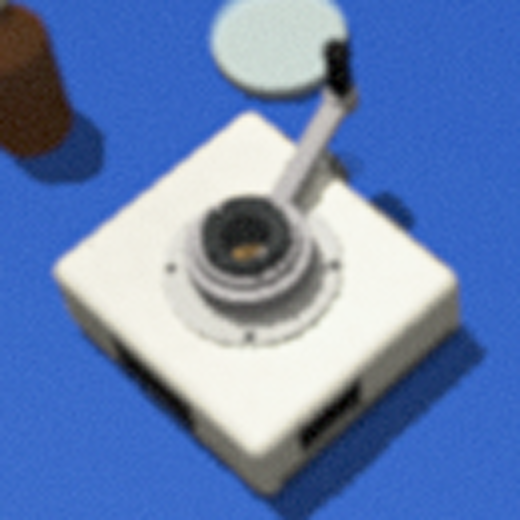

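The middle tube, cap at scene (364,217), is the target. It has a hexagonal grey cap, its top is at z≈0.158, and it is the tallest in the rack. The round-capped neighbours at (371,203) and (347,256) are shorter, and the purple one is excluded. Next I'll look into the collet from above on the way to the rack.

```bash
python3 -m handwheel '1 0 0 -45 0; 1 50 -25 0 0; 1 50 -25 0 0; 1 50 -25 0 0; 1 50 -25 0 0; 1 50 -25 0 0; 1 50 -25 0 0; 1 50 -25 0 0; 1 50 -25 0 0; 1 36 -19 0 0'
```

```text
time: 1.5
tool_pos: [0.5243, -0.1775, 0.2502]
tool_rot: [-3.104, -0.462, -0.002]
contact_force: [-0.5, -0.5, -0.3]
gripper_width: 0.999
```

Run:
```python
from h import *
d=snap('wrist'); np.save('pics/w1.npy',d,allow_pickle=True)
cv2.imwrite('pics/w1.png',d['pixels']); print(d['camera_matrix'],d['T'].round(4))
print(proj(d,[.59,-.16,.115]))
```

```text
[[316.67566846   0.         279.96662055]
 [  0.         316.67566846 210.18673669]
 [  0.           0.           1.        ]] [[ 0.2922  0.9204  0.2596  0.5999]
 [-0.9564  0.2823  0.0754 -0.1552]
 [-0.0039 -0.2703  0.9628  0.4299]
 [ 0.      0.      0.      1.    ]]
[[283.01363004 132.96133234]]
```

View pics/w1.png

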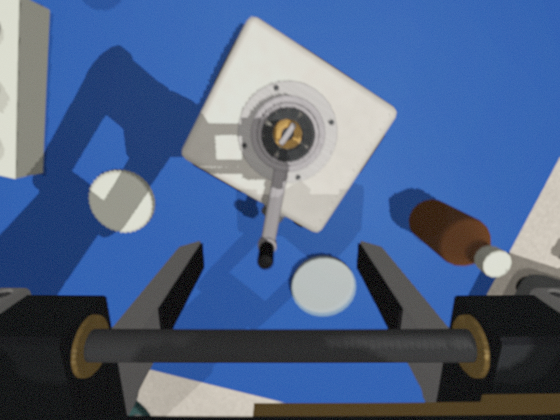

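The wrist view shows the open collet at about (287,134), with a bright tongue on a brass spindle inside it. The lever knob is at (265,255).

Run:
```python
from h import *
d=np.load('pics/w1.npy',allow_pickle=True).item()
p=d['pixels']; C=cv2.resize(p[84:184,237:337],None,fx=6,fy=6,interpolation=cv2.INTER_CUBIC); cv2.imwrite('pics/w1c.png',C)
P=cloud(d); Z=P[...,2]
near=np.hypot(P[...,0]-.59,P[...,1]+.16)<.06
m=near&(Z>.112)&(Z<.118); q=P[m]; print(m.sum(),q.mean(0))
# rim circle fit
(c,r)=cv2.minEnclosingCircle(q[:,:2].astype(np.float32)*1000); print('rim',c,r)
m2=near&(Z<.1)&(Z>.05)&(np.hypot(P[...,0]-.59,P[...,1]+.16)<.014); q=P[m2]; print(m2.sum(), np.percentile(q[:,2],[0,10,50,90,100]).round(4), q.mean(0))
hsv=cv2.cvtColor(p,cv2.COLOR_BGR2HSV)
g=p[110:160,262:312]; 
u,v=np.meshgrid(np.arange(560),np.arange(420))
inn=np.hypot(u-288,v-133)<17
br=((p.min(2)>130)&inn).astype(np.uint8); ys,xs=np.nonzero(br); print(len(xs),xs.mean(),ys.mean())
X=plane(d,np.c_[xs,ys],.0805); c0=X[:,:2].mean(0); e,V=np.linalg.eigh(np.cov((X[:,:2]-c0).T)); print('tongue',c0,np.degrees(np.arctan2(V[1,1],V[0,1])),np.sqrt(e)*1000)
a=cv2.minAreaRect(X[:,:2].astype(np.float32)*1000); print(a)
# brass
yl=((hsv[...,1]>90)&(hsv[...,2]>60)&(hsv[...,0]<35)&inn); ys,xs=np.nonzero(yl|(br>0)); (cc,r)=cv2.minEnclosingCircle(np.c_[xs,ys].astype(np.float32)); print('brass px',cc,r,plane(d,[cc],.072))
# dark ring contour
```

```text
960 [ 0.58901386 -0.16543056  0.11411426]
rim (588.3461303710938, -165.4579315185547) 26.66381072998047
442 [0.0699 0.0717 0.073  0.081  0.0824] [ 0.58929591 -0.16176757  0.07476909]
124 286.6693548387097 134.13709677419354
tongue [ 0.58886578 -0.16463688] 162.9986070403704 [1.68703018 6.7690529 ]
((589.0390014648438, -164.91632080078125), (5.928027153015137, 24.49469566345215), 72.73526763916016)
brass px (287.1208190917969, 133.38006591796875) 15.377213478088379 [[ 0.58954713 -0.1651077   0.072     ]]
```

View pics/w1c.png

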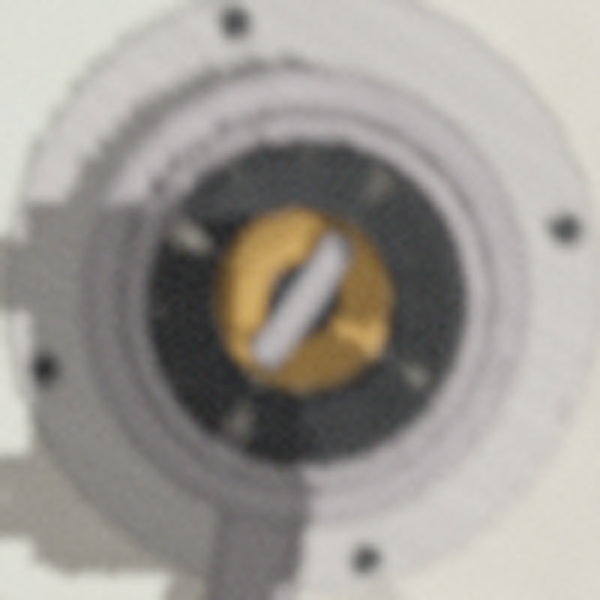

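```bash
python3 -m handwheel '1 6 -51 0 0; 1 6 -51 0 0; 1 6 -51 0 0; 1 6 -51 0 0; 1 6 -51 0 0; 1 6 -51 0 0; 1 6 -51 0 0; 1 0 0 0 0.117; 1 0 0 0 0.117;1 0 0 0 0'
python3 - <<'E'
from h import *
d=snap('wrist'); np.save('pics/w2.npy',d,allow_pickle=True)
s=manip.sense(); print(s['tool_pos'],s['joint_pos'],R.from_rotvec(s['tool_rot']).as_matrix().round(3).tolist())
cv2.imwrite('pics/w2.png',d['pixels'])
P=cloud(d); Z=P[...,2]
for lo,hi in((.152,.165),(.12,.132),(.098,.11),(.044,.052)):
    m=((Z>lo)&(Z<hi)).astype(np.uint8); k,l,st,c=cv2.connectedComponentsWithStats(m)
    for i in range(1,k):
        if st[i,4]>150: q=P[l==i]; r=cv2.minAreaRect(q[:,:2].astype(np.float32)*1000); print(lo,c[i].round(),st[i,4],q.mean(0).round(4),r)
E
```

```text
time: 2.8
tool_pos: [0.4582, 0.1913, 0.2493]
tool_rot: [-3.132, -0.101, -0.0]
contact_force: [-0.2, -0.9, -0.8]
gripper_width: 1.002
[0.45824119 0.19116912 0.24927339] [ 0.27520365 -0.03918972  1.41383307  0.00828851  1.76495711  1.78314988] [[0.998, 0.064, -0.0], [0.064, -0.998, 0.008], [0.0, -0.008, -1.0]]
0.152 [299. 119.] 1546 [0.5396 0.1817 0.1596] ((539.3174438476562, 181.6659393310547), (34.031620025634766, 38.07780075073242), 8.43652057647705)
0.12 [296. 187.] 923 [0.4762 0.178  0.1261] ((475.296875, 177.7522735595703), (34.21436309814453, 33.40730667114258), 3.929433822631836)
0.098 [297.  49.] 1125 [0.603  0.1858 0.1038] ((603.06982421875, 185.6490020751953), (33.91208267211914, 34.1623420715332), 9.622406959533691)
0.044 [525.  75.] 693 [ 0.6036 -0.072   0.0479] ((601.9765014648438, -72.39329528808594), (23.31159782409668, 161.29734802246094), 85.03457641601562)
0.044 [293. 110.] 7677 [0.5479 0.1838 0.0484] ((538.7881469726562, 181.89212036132812), (204.5084228515625, 74.32482147216797), 3.3186893463134766)
```

View pics/w2.png

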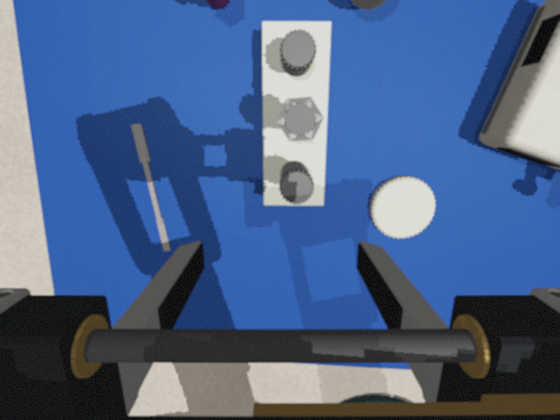

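The enlarged top view confirms the hexagonal cap at (299,119), flanked by round caps at (297,49) and (297,187). Moving over it.

```bash
python3 -m handwheel '1 40 7 0 0; 1 40 8 0 0; 1 0 0 0 0; 1 0 0 0 0'
```

```text
time: 3.35
tool_pos: [0.5405, 0.1798, 0.2489]
tool_rot: [-3.131, -0.109, 0.002]
contact_force: [-0.5, 0.3, 0.3]
gripper_width: 1.001
```

```bash
python3 -m handwheel '1 -1 -2 30 0; 1 0 0 45 0; 1 0 0 45 0; 1 0 0 33 0; 1 0 0 10 0; 1 0 0 0 0; 1 0 0 0 0'
python3 - <<'E'
from h import *
d=snap('wrist'); cv2.imwrite('pics/w3.png',d['pixels'])
E
```

```text
time: 4.22
tool_pos: [0.5375, 0.1845, 0.0889]
tool_rot: [-3.128, -0.118, -0.015]
contact_force: [0.1, 0.8, 0.1]
gripper_width: 0.997
```

View pics/w3.png

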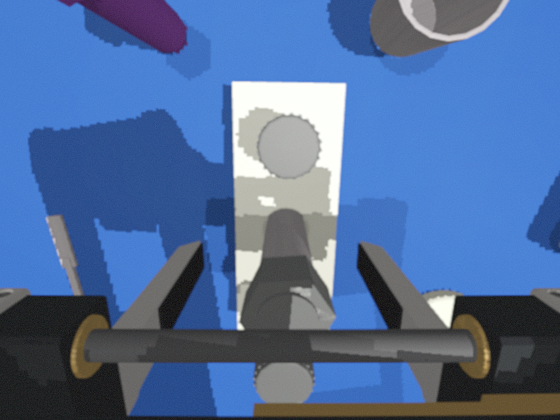

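```bash
python3 -m handwheel '1 1.6 2.9 3 0; 1 0 0 0 0; 0 0 0 0 0; -0.5 0 0 0 0; -1 0 0 0 0; -1 0 0 0 0; -1 0 0 0 0; -1 0 0 0 0;-1 0 0 0 0;-1 0 0 0 0' 40
python3 - <<'E'
from h import *
s=manip.sense(); print(s['gripper_width']*94,s['contact_force'],s['wrist_torque'],s['joint_pos'],R.from_rotvec(s['tool_rot']).as_matrix().round(3).tolist())
E
```

```text
time: 5.52
tool_pos: [0.5414, 0.1818, 0.0888]
tool_rot: [-3.127, -0.118, -0.024]
contact_force: [-0.3, 0.4, -0.5]
gripper_width: 0.4
37.63229297586972 [-0.32197156  0.39015219 -0.50609844] [0.04362064 0.01841007 0.00865533] [0.21911303 0.17121692 1.51107608 0.00923157 1.44220254 1.7135845 ] [[0.997, 0.075, 0.015], [0.075, -0.997, 0.013], [0.016, -0.012, -1.0]]
```

```bash
python3 -m handwheel '-1 0 0 0 0; -1 0 0 0 0; -1 0 0 0 0' 40
python3 - <<'E'
from h import *
s=manip.sense(); print(s['gripper_width']*94,s['contact_force'],s['wrist_torque'],R.from_rotvec(s['tool_rot']).as_matrix().round(4).tolist())
E
```

```text
time: 5.9
tool_pos: [0.5414, 0.1819, 0.0888]
tool_rot: [-3.127, -0.118, -0.024]
contact_force: [-1.0, 0.5, 0.7]
gripper_width: 0.402
37.75724240702536 [-0.97821103  0.52422597  0.73437865] [ 0.03037151  0.05363952 -0.0142973 ] [[0.9971, 0.0753, 0.0147], [0.0751, -0.9971, 0.0127], [0.0156, -0.0115, -0.9998]]
```

Run:
```python
from h import *
d=snap('wrist'); cv2.imwrite('pics/w4.png',d['pixels'])
a=snap('scene')['pixels'][110:290,260:440]; b=snap('side')['pixels'][110:290,130:310]
cv2.imwrite('pics/s4.png',np.hstack([cv2.resize(x,(400,400),interpolation=cv2.INTER_CUBIC) for x in (a,b)]))
```

```text
(no output)
```

View pics/w4.png

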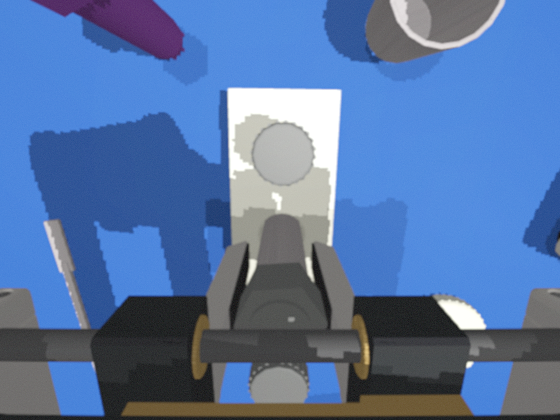

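View pics/s4.png

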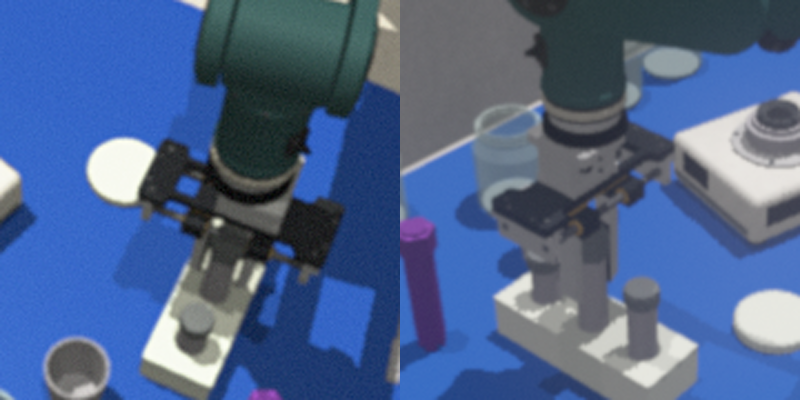

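```bash
python3 - <<'E'
from h import *
d=snap('wrist'); s=manip.sense()
P=cloud(d); Tm=R.from_rotvec(s['tool_rot']).as_matrix(); Q=(P-s['tool_pos'])@Tm*1000
for z0 in range(-100,16,6):
    row=[]
    m=(Q[...,2]>=z0)&(Q[...,2]<z0+6)&(abs(Q[...,0])<45)&(abs(Q[...,1])<70)
    q=Q[m]
    h,e=np.histogram(q[:,1],bins=np.arange(-60,61,4)) if len(q) else ([],[])
    x=[int(q[(q[:,1]>=e[i])&(q[:,1]<e[i+1])][:,0].max()) if h[i]>2 else '.' for i in range(len(h))]
    print(z0,*x)
E
manip=1
python3 - <<'E'
import cv2
p=cv2.imread('pics/w4.png')[190:420,150:420]; cv2.imwrite('pics/w4c.png',cv2.resize(p,None,fx=2.6,fy=2.6,interpolation=cv2.INTER_CUBIC))
E
```

```text
-100 . . . . . . . . . 7 6 . . . . . . . . . 8 . . . . . . . . .
-94 . . . . . . . . . 1 0 . . . . . . . . . 2 . . . . . . . . .
-88 . . . . . . . . 10 10 9 . . . . . . . . . 10 10 . . . . . . . .
-82 . . . . . . . . 10 10 9 . . . . . . . . . 10 10 . . . . . . . .
-76 . . . . . . . . 10 10 9 9 15 15 16 16 16 14 10 8 10 10 9 . . . . . . .
-70 . . . . . . . 9 10 10 9 13 15 16 16 17 17 16 11 8 10 10 10 . . . . . . .
-64 . . . . . . . 9 9 10 9 12 16 16 16 16 16 17 11 8 10 10 9 . . . . . . .
-58 . . . . . . . 9 9 9 9 13 15 16 16 16 16 16 11 8 9 10 9 . . . . . . .
-52 . . . . . . . 9 9 9 9 12 15 15 16 16 16 16 11 8 9 9 9 . . . . . . .
-46 . . . . . . . 9 9 9 8 . 15 15 15 15 16 15 9 8 10 9 9 . . . . . . .
-40 . . . . . . . 9 9 9 8 . . 12 13 13 13 . . 8 9 9 9 . . . . . . .
-34 . . . . . . . 9 9 9 7 . 10 12 13 13 13 10 6 7 9 9 9 . . . . . . .
-28 . . . . . . . 9 9 9 8 5 10 12 13 13 12 10 6 7 9 9 9 . . . . . . .
-22 . . . . . . . 9 9 9 8 6 10 12 13 13 12 10 6 8 9 9 9 . . . . . . .
-16 . . . . . . . 9 9 9 8 5 10 12 13 44 12 10 6 8 9 9 9 . . . . . . .
-10 . . . . . . . 9 9 9 8 5 10 11 12 12 12 10 6 8 9 9 9 . . . . . . .
-4 . . . . . . . . . 9 7 5 10 12 12 12 12 10 6 7 9 . . . . . . . . .
2 . . . . . . . . . . . 5 9 12 12 12 12 10 6 . . . . . . . . . . .
8 . . . . . . . . . . . 5 9 12 12 12 12 10 6 . . . . . . . . . . .
14 . . . . . . . . . . . 4 9 11 12 12 12 10 6 . . . . . . . . . . .
```

View pics/w4c.png

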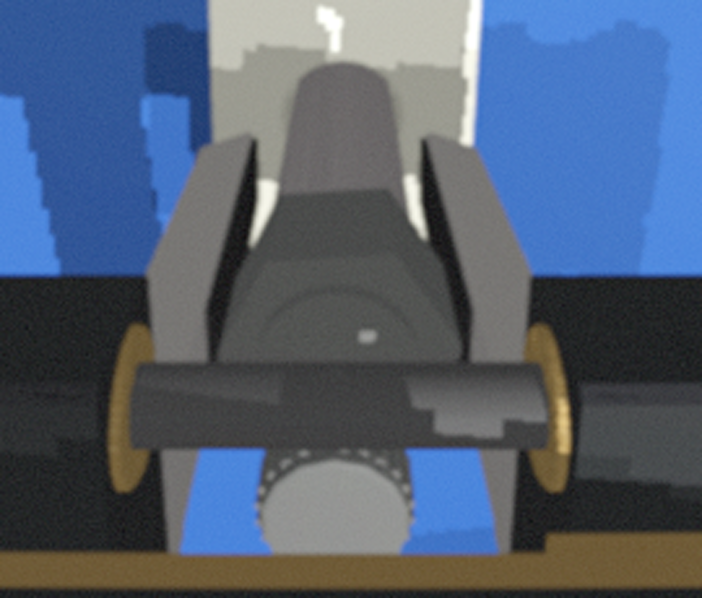

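The fingers stopped at 37.7 mm on the hex cap's corners: the tool-frame depth profile shows the tube at ±14 mm and straight fingers at ±18 mm. I'll open a little, turn the jaws onto the hex flats, re-centre along x and try again.

```bash
python3 -m handwheel '0.4 0 0 0 0; 0.4 -2.2 0 0 0; 0.4 0 0 0 -0.152; 0.4 0 0 0 -0.152; 0.4 0 0 0 -0.152; 0.4 0 0 0 -0.15; -1 0 0 0 0; -1 0 0 0 0;-1 0 0 0 0;-1 0 0 0 0' 20
python3 - <<'E'
from h import *
s=manip.sense(); print(s['gripper_width']*94,s['contact_force'],s['joint_pos'],R.from_rotvec(s['tool_rot']).as_matrix().round(4).tolist())
d=snap('wrist'); cv2.imwrite('pics/w5c.png',cv2.resize(d['pixels'][190:420,150:420],None,fx=2.6,fy=2.6,interpolation=cv2.INTER_CUBIC))
P=cloud(d); Tm=R.from_rotvec(s['tool_rot']).as_matrix(); Q=(P-s['tool_pos'])@Tm*1000
for z0 in (-70,-56,-34,-22,-10):
    m=(Q[...,2]>=z0)&(Q[...,2]<z0+6)&(abs(Q[...,0])<30)&(abs(Q[...,1])<24); q=Q[m]; h,e=np.histogram(q[:,1],bins=np.arange(-24,25,2))
    print(z0,*[round(float(q[(q[:,1]>=e[i])&(q[:,1]<e[i+1])][:,0].max()),1) if h[i]>1 else '.' for i in range(len(h))])
E
```

```text
time: 7.35
tool_pos: [0.5383, 0.1816, 0.0887]
tool_rot: [-2.947, -1.068, -0.028]
contact_force: [0.0, -0.1, -0.0]
gripper_width: 0.364
34.17521980593969 [ 0.00495816 -0.13296154 -0.04385943] [0.2199849  0.16501594 1.51842816 0.00919956 1.44144653 1.09437169] [[0.7677, 0.6406, 0.0143], [0.6405, -0.7679, 0.0125], [0.019, -0.0005, -0.9998]]
-70 9.6 9.9 9.8 12.7 13.4 14.8 16.3 17.0 18.1 19.6 20.4 21.5 21.6 20.5 19.2 18.4 16.7 15.7 14.8 13.5 12.2 9.9 10.0 10.0
-56 9.6 9.9 9.8 12.4 13.4 14.6 15.4 16.7 18.3 18.8 20.3 21.1 21.4 20.2 18.9 17.9 16.8 15.5 14.2 12.9 11.7 9.8 9.8 9.7
-34 9.6 9.8 9.6 7.9 . 9.8 11.9 13.6 14.7 15.5 16.0 16.7 16.4 15.8 15.6 15.1 13.6 12.0 9.3 . 8.4 9.7 9.4 10.1
-22 9.6 9.5 9.7 7.8 4.4 9.5 11.2 13.4 14.5 15.0 15.6 16.3 15.7 15.6 15.3 14.7 13.1 11.8 9.5 5.3 8.3 9.6 9.6 9.9
-10 9.4 9.5 9.4 7.8 4.6 9.3 10.8 13.0 14.0 14.9 15.4 15.7 15.6 15.3 15.1 14.3 13.0 11.5 9.1 5.7 8.4 9.5 9.8 9.5
```

View pics/w5c.png

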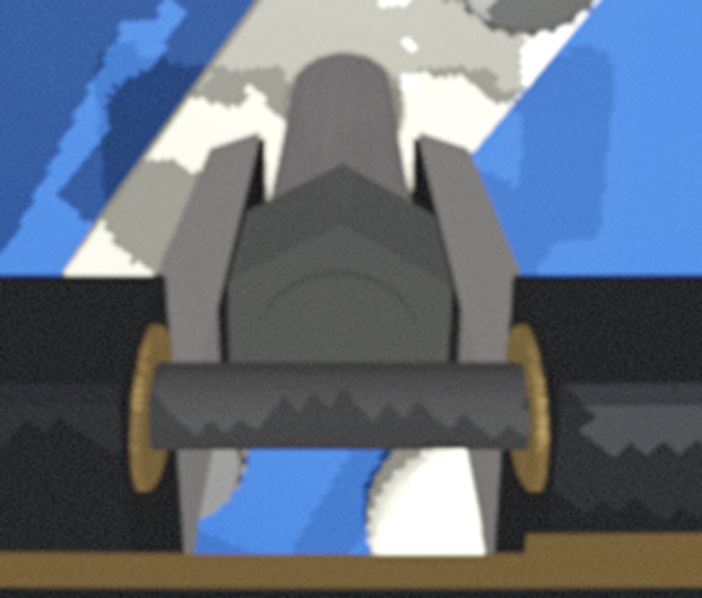

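The jaws now sit on two cap flats (34.2 mm, matching 34 mm across flats). The fingers are straight, so they cannot close on the thinner steel below the cap. I'll raise the grasp so the pads are on the cap flats.

```bash
python3 -m handwheel '-0.1 0 0 0 0; -0.1 0 0 0 0; -0.1 0 0 -20 0; -0.1 0 0 -17 0; -0.1 0 0 0 0; -1 0 0 0 0; -1 0 0 0 0; -1 0 0 0 0; -1 0 0 0 0; -1 0 0 0 0' 35
python3 - <<'E'
from h import *
s=manip.sense(); print(s['gripper_width']*94,s['contact_force'],s['joint_pos'],R.from_rotvec(s['tool_rot']).as_matrix().round(4)[:,2])
E
```

```text
time: 8.65
tool_pos: [0.5374, 0.1812, 0.1261]
tool_rot: [-2.947, -1.067, -0.026]
contact_force: [-0.1, -0.4, 2.2]
gripper_width: 0.359
33.74404033611383 [-0.05359987 -0.43731623  2.23167483] [0.21935105 0.14093182 1.46951541 0.00947958 1.51564994 1.09497202] [ 0.0131  0.0126 -0.9998]
```

```bash
python3 -m handwheel '-1 0 0 -10 0; -1 0 0 -30 0; -1 0 0 -45 0; -1 0 0 -40 0; -1 0 0 -25 0; -1 0 0 0 0'
python3 - <<'E'
from h import *
s=manip.sense(); print(s['gripper_width']*94,s['contact_force'],s['joint_pos'],R.from_rotvec(s['tool_rot']).as_matrix().round(4).tolist())
a=snap('scene'); b=snap('side'); np.save('pics/a6.npy',a,allow_pickle=True); np.save('pics/b6.npy',b,allow_pickle=True)
t=s['tool_pos']; Tm=R.from_rotvec(s['tool_rot']).as_matrix(); foot=t+Tm[:,2]*(.148-.012-.019+.0)
out=[]
for d in(a,b):
    u,v=proj(d,foot)[0].astype(int); print(u,v); out.append(cv2.resize(d['pixels'][v-50:v+30,u-40:u+40],(400,400),interpolation=cv2.INTER_CUBIC))
cv2.imwrite('pics/s6.png',np.hstack(out))
E
```

```text
time: 9.4
tool_pos: [0.5336, 0.1786, 0.2748]
tool_rot: [-2.946, -1.066, -0.008]
contact_force: [-0.1, -0.3, -3.2]
gripper_width: 0.361
33.93101621174251 [-0.10706188 -0.28046333 -3.24846859] [0.21666589 0.10927854 1.21061227 0.00921105 1.81771635 1.09540052] [[0.7685, 0.6399, 0.002], [0.6398, -0.7685, 0.0096], [0.0076, -0.0061, -1.0]]
362 214
215 215
```

View pics/s6.png

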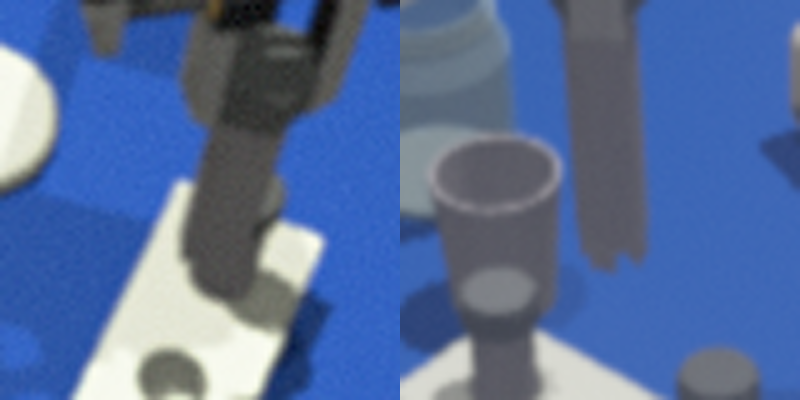

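The side view shows the slot notch at the foot, around crop (618,258), near the middle of the silhouette. Zooming in to measure the slot heading.

Run:
```python
from h import *
b=np.load('pics/b6.npy',allow_pickle=True).item()
c=b['pixels'][180:225,195:235]; cv2.imwrite('pics/s6z.png',cv2.resize(c,None,fx=13,fy=13,interpolation=cv2.INTER_CUBIC))
# tube mask rows: saturation low vs blue
hsv=cv2.cvtColor(b['pixels'],cv2.COLOR_BGR2HSV); 
for v in range(196,222): print(v,' '.join('%3d'%x for x in hsv[v,203:230,1]))
```

```text
196  27  25  41  75 134 156 105  44  31  29  31  33  31  33  31  28  33  30  33  33  79 145 169 171 172 171 169
197  27  26  25  43 108 153 111  49  31  31  29  31  30  30  33  29  31  31  33  33  75 140 167 171 170 171 171
198  30  27  20  35  99 149 115  54  30  30  33  30  28  29  31  33  30  33  33  33  74 139 169 171 171 172 172
199  28  27  22  36 101 151 124  59  33  30  31  33  31  31  33  31  31  33  33  36  75 138 166 172 170 167 171
200  27  23  19  34 104 155 126  62  33  30  31  31  33  33  31  33  31  33  30  34  69 134 162 170 174 170 172
201  23  19  17  41 118 158 130  65  33  28  31  28  33  31  31  33  31  31  33  32  65 126 166 169 170 170 171
202  19  17  18  58 135 157 134  73  30  31  28  29  30  30  31  33  33  30  30  34  63 125 162 170 169 170 172
203  15  15  25  76 141 162 140  76  31  30  31  30  31  33  31  33  33  30  30  34  63 122 158 171 171 172 171
204  18  20  33  85 143 165 140  79  35  31  31  30  31  31  30  33  33  31  30  32  64 122 163 168 171 170 170
205  24  28  38  88 146 167 148  84  36  31  31  31  31  31  31  33  33  33  30  32  60 117 
[... 1111 characters left out ...]
  69 126 161 168 170 168 168
216  33  30  53 110 156 169 168 163 147 122  69  32  30  32  59 113 143 128  88  62 103 149 166 167 168 168 168
217  31  30  48 106 154 166 169 167 163 145  87  45  41  42  66 126 158 156 128 104 130 160 168 170 167 168 168
218  30  30  49 103 154 166 167 167 168 153 114  97  85  74  84 132 162 168 156 145 153 167 168 168 170 165 168
219  28  28  47 105 152 163 165 163 167 163 149 150 143 129 120 145 164 167 165 162 165 168 168 167 168 170 168
220  31  30  57 113 156 162 161 163 166 166 163 166 163 158 157 159 166 168 167 166 166 167 165 168 168 168 168
221  28  28  58 117 155 164 164 164 165 164 167 167 166 168 165 168 167 168 164 166 167 167 169 167 169 167 167
```

View pics/s6z.png

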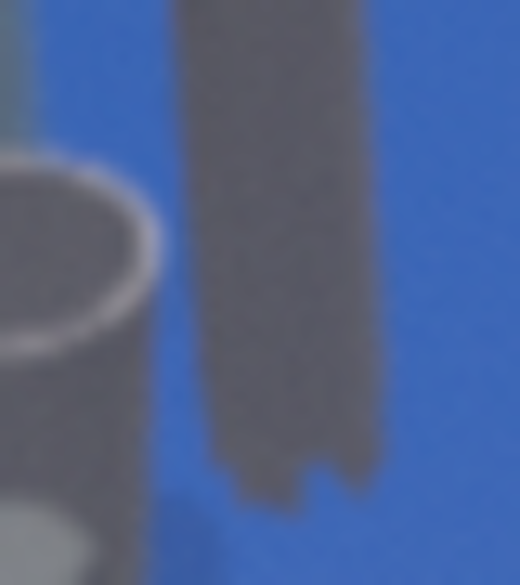

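Run:
```python
from h import *
from scipy.optimize import least_squares
s=manip.sense(); d=snap('wrist'); cv2.imwrite('pics/w7.png',d['pixels'])
P=cloud(d); Tm=R.from_rotvec(s['tool_rot']).as_matrix(); Q=(P-s['tool_pos'])@Tm*1000
print(s['tool_pos'])
for z0 in (0,15,30,45,60,75,90,105):
    m=(Q[...,2]>=z0)&(Q[...,2]<z0+12)&(abs(Q[...,0])<25)&(abs(Q[...,1])<12); q=Q[m]
    if len(q)>20:
        f=least_squares(lambda c:np.hypot(q[:,0]-c[0],q[:,1]-c[1])-15,[0,0],loss='soft_l1'); print(z0,len(q),f.x.round(2),q[:,0].max().round(1))
```

```text
[0.53248015 0.17839479 0.27159585]
0 162 [ 1.22 -0.15] 16.7
15 178 [ 1.   -0.04] 16.6
30 151 [0.75 0.01] 16.3
45 123 [0.49 0.12] 15.9
60 105 [0.25 0.12] 15.6
75 84 [0.04 0.22] 15.6
90 69 [-0.24  0.3 ] 15.0
```

View pics/w7.png

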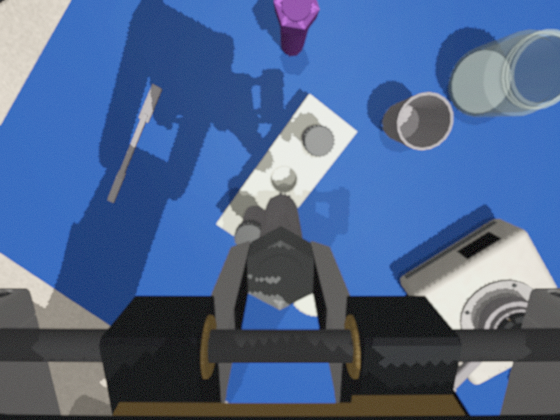

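Slot heading is about 159.8° (front notch 20° right of the sightline, with the second notch at the left edge, which is consistent). The tongue is at 163°, so I need only about −0.056 rad. Carrying the tube over to the collet.

```bash
python3 -m handwheel '-1 0 0 -10 0; -1 -15 25 0 0; -1 -25 43 0 0; -1 -25 43 0 0; -1 -25 43 0 0; -1 -25 43 0 0; -1 -25 43 0 0; -1 -20 33 0 -0.056; -1 -10 17 0 0; -1 0 0 0 0'
python3 - <<'E'
from h import *
s=manip.sense(); t=s['tool_pos']; M=R.from_rotvec(s['tool_rot']).as_matrix(); print(t,M.round(4).tolist(),'yhead',np.degrees(np.arctan2(M[1,1],M[0,1])),s['gripper_width']*94)
e=(np.array([.589,-.165,t[2]])-t)@M*1000; print('to go',e.round(2))
E
```

```text
time: 10.8
tool_pos: [0.5877, -0.1613, 0.268]
tool_rot: [-2.903, -1.15, 0.028]
contact_force: [-0.1, 0.6, -1.7]
gripper_width: 0.358
[ 0.58774646 -0.16126189  0.26802429] [[0.7284, 0.6848, -0.0237], [0.6851, -0.7283, 0.0113], [-0.0095, -0.0244, -0.9997]] yhead -46.7658992297995 33.62107446785098
to go [-1.65  3.58 -0.07]
```

```bash
python3 -m handwheel '-1 0 5.6 0 0; -1 0 0 15 0; -1 0 0 12 0; -1 0 0 0 0'
python3 - <<'E'
from h import *
s=manip.sense(); t=s['tool_pos']; M=R.from_rotvec(s['tool_rot']).as_matrix(); print(t,M[:,2].round(4),'yhead',np.degrees(np.arctan2(M[1,1],M[0,1])),s['gripper_width']*94)
out=[]
for n in('scene','side'):
    d=snap(n); np.save(f'pics/{n}8.npy',d,allow_pickle=True)
    u,v=proj(d,[.589,-.165,.13])[0].astype(int); out.append(cv2.resize(d['pixels'][v-45:v+35,u-40:u+40],(400,400),interpolation=cv2.INTER_CUBIC)); print(u,v, proj(d,[[.589,-.165,.115]]))
cv2.imwrite('pics/s8.png',np.hstack(out))
d=snap('wrist'); P=cloud(d); Q=(P-t)@M*1000
from scipy.optimize import least_squares
for z0 in (0,30,60,85):
    m=(Q[...,2]>=z0)&(Q[...,2]<z0+12)&(abs(Q[...,0])<25)&(abs(Q[...,1])<12); q=Q[m]
    if len(q)>20:
        f=least_squares(lambda c:np.hypot(q[:,0]-c[0],q[:,1]-c[1])-15,[0,0],loss='soft_l1'); w=t+M@np.r_[f.x,z0+6]/1000; print(z0,f.x.round(2),w.round(4))
cv2.imwrite('pics/w8.png',d['pixels'])
E
```

```text
time: 11.3
tool_pos: [0.591, -0.1602, 0.2387]
tool_rot: [-2.897, -1.157, 0.029]
contact_force: [0.2, -0.5, -1.2]
gripper_width: 0.359
[ 0.59096124 -0.1602356   0.23865962] [-0.0251  0.0135 -0.9996] yhead -46.474608946004146 33.75192947891184
214 173 [[215.24551601 177.32273826]]
299 154 [[299.05834169 159.26715131]]
0 [1.34 0.6 ] [ 0.5922 -0.1597  0.2326]
30 [0.89 0.81] [ 0.5913 -0.1597  0.2026]
60 [0.41 1.04] [ 0.5903 -0.1598  0.1727]
85 [0.03 1.22] [ 0.5895 -0.1599  0.1477]
```

View pics/s8.png

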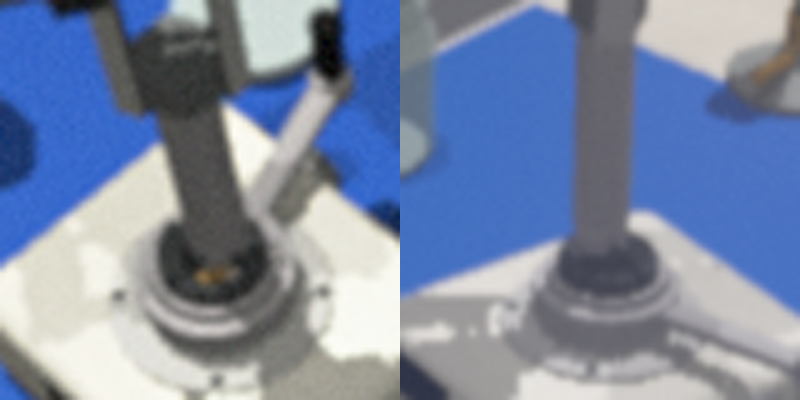

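View pics/w8.png

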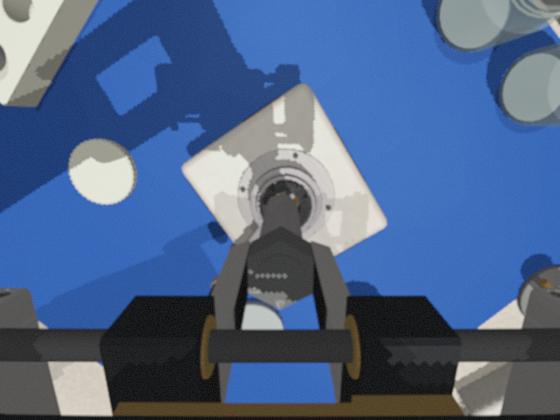

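```bash
cat > st.py <<'E'
from h import *
from scipy.optimize import least_squares
s=manip.sense(); t=s['tool_pos']; M=R.from_rotvec(s['tool_rot']).as_matrix(); print(t.round(4),M[:,2].round(4),'yhead',np.degrees(np.arctan2(M[1,1],M[0,1])).round(1),(s['gripper_width']*94).round(1),s['contact_force'].round(1),s['wrist_torque'].round(2),s['joint_pos'][5].round(2))
d=snap('wrist'); P=cloud(d); Q=(P-t)@M*1000
W=[]
for z0 in (0,12,24,36,48,60,72,84):
    m=(Q[...,2]>=z0)&(Q[...,2]<z0+12)&(abs(Q[...,0])<25)&(abs(Q[...,1])<12)&(P[...,2]>.118); q=Q[m]
    if len(q)>20:
        f=least_squares(lambda c:np.hypot(q[:,0]-c[0],q[:,1]-c[1])-15,[0,0],loss='soft_l1'); W.append(t+M@np.r_[f.x,z0+6]/1000)
W=np.array(W); px=np.polyfit(W[:,2],W[:,0],1); py=np.polyfit(W[:,2],W[:,1],1)
for z in(.115,.08): print('axis at',z,np.polyval(px,z).round(4),np.polyval(py,z).round(4))
print('tilt',px[0].round(4),py[0].round(4))
z=P[...,2]; c=np.array([.589,-.165]); m=(abs(z-.1145)<.003)&(np.hypot(P[...,0]-c[0],P[...,1]-c[1])<.035)
q=P[m]; r=np.hypot(q[:,0]-c[0],q[:,1]-c[1]); q=q[r>.021]
if len(q)>30:
    f=least_squares(lambda a:np.hypot(q[:,0]-a[0],q[:,1]-a[1])-np.clip(np.hypot(q[:,0]-a[0],q[:,1]-a[1]),.0205,.0267),[.589,-.165]); print(len(q),'rim pts',q[:,:2].min(0),q[:,:2].max(0),f.x)
E
python3 -m handwheel '-1 -3.4 3.6 0 0; -1 0 0 0 0'; python3 st.py
```

```text
time: 11.7
tool_pos: [0.5921, -0.1665, 0.2419]
tool_rot: [-2.902, -1.157, 0.022]
contact_force: [-0.5, 0.8, -1.5]
gripper_width: 0.366Traceback (most recent call last):
  File "st.py", line 3, in <module>
    s=manip.sense(); t=s['tool_pos']; M=R.from_rotvec(s['tool_rot']).as_matrix(); print(t.round(4),M[:,2].round(4),'yhead',np.degrees(np.arctan2(M[1,1],M[0,1])).round(1),(s['gripper_width']*94).round(1),s['contact_force'].round(1),s['wrist_torque'].round(2),s['joint_pos'][5].round(2))
                                                                                                                                                                          ^^^^^^^^^^^^^^^^^^^^^^^^^^^^^
AttributeError: 'float' object has no attribute 'round'
```

```bash
sed -i "s/(s\['gripper_width'\]\*94).round(1)/round(s['gripper_width']*94,1)/" st.py; python3 st.py
```

```text
[ 0.5921 -0.1665  0.2419] [-0.0197  0.0112 -0.9997] yhead -46.5 34.4 [-0.5  0.8 -1.5] [-0.04 -0.01  0.  ] 0.44
axis at 0.115 0.5895 -0.166
axis at 0.08 0.5885 -0.1661
tilt 0.0282 0.004
466 rim pts [ 0.5615937  -0.19190168] [ 0.61462755 -0.13972845] [ 0.58815452 -0.16582832]
```

Tube axis and rim agree to about 1 mm. Descending gently into the bore.

```bash
python3 -m handwheel '-1 -0.6 -0.6 5 0; -1 0 0 5 0; -1 0 0 5 0; -1 0 0 5 0; -1 0 0 0 0'; python3 st.py
```

```text
time: 12.38
tool_pos: [0.5906, -0.166, 0.2201]
tool_rot: [-2.901, -1.157, 0.023]
contact_force: [0.0, 0.2, -2.7]
gripper_width: 0.355
[ 0.5906 -0.166   0.2201] [-0.0204  0.0118 -0.9997] yhead -46.5 33.4 [ 0.   0.2 -2.7] [-0.01 -0.03  0.02] 0.44
axis at 0.115 0.5885 -0.1653
axis at 0.08 0.5875 -0.1654
tilt 0.0286 0.0032
542 rim pts [ 0.56278845 -0.19203556] [ 0.6144688  -0.13930986] [ 0.58861068 -0.16551477]
```

```bash
python3 -m handwheel '-1 0.2 0.2 4 0; -1 0 0 4 0; -1 0 0 4 0; -1 0 0 4 0; -1 0 0 0 0'; python3 st.py
```

```text
time: 13.05
tool_pos: [0.5903, -0.1664, 0.2043]
tool_rot: [-2.902, -1.157, 0.023]
contact_force: [-0.3, -0.1, -2.7]
gripper_width: 0.361
[ 0.5903 -0.1664  0.2043] [-0.02    0.0104 -0.9997] yhead -46.5 33.9 [-0.3 -0.1 -2.7] [-0.07  0.05  0.  ] 0.44
axis at 0.115 0.5885 -0.1658
axis at 0.08 0.5875 -0.166
tilt 0.0291 0.0057
599 rim pts [ 0.56167287 -0.19152105] [ 0.61483388 -0.1394512 ] [ 0.58832966 -0.16565378]
```

```bash
python3 -m handwheel '-1 0 0 3 0; -1 0 0 3 0; -1 0 0 2 0; -1 0 0 1.5 0'
```

```text
time: 13.6
tool_pos: [0.5902, -0.1664, 0.1946]
tool_rot: [-2.903, -1.157, 0.023]
contact_force: [-1.4, 0.4, -1.9]
gripper_width: 0.363
```

```bash
python3 -m handwheel '-1 0 0 1.5 0; -1 0 0 1.5 0; -1 0 0 1 0'
```

```text
time: 13.98
tool_pos: [0.5901, -0.1664, 0.1904]
tool_rot: [-2.903, -1.157, 0.023]
contact_force: [-1.3, -0.9, -1.3]
gripper_width: 0.357
```

```bash
python3 -m handwheel '-1 0 0 1 0; -1 0 0 1 0; -1 0 0 1 0'
```

```text
time: 14.35
tool_pos: [0.5901, -0.1664, 0.1884]
tool_rot: [-2.903, -1.157, 0.022]
contact_force: [-1.7, -0.6, 3.7]
gripper_width: 0.361
```

```bash
python3 -m handwheel '-1 0 0 0.7 0; -1 0 0 0.7 0'
```

```text
time: 14.6
tool_pos: [0.59, -0.1663, 0.1884]
tool_rot: [-2.904, -1.158, 0.02]
contact_force: [-2.9, 0.5, 3.6]
gripper_width: 0.361
```

It stopped at TCP z=0.1884, against an expected 0.188 if home and 0.1965 if on the tongue, with about 6 N light contact. I'll verify by the cap top height.

```bash
python3 st.py
python3 - <<'E'
from h import *
for n in('scene','side','wrist'):
    d=snap(n); P=cloud(d); m=(np.hypot(P[...,0]-.59,P[...,1]+.166)<.015)&(P[...,2]>.2)&(P[...,2]<.235); print(n,m.sum(),np.percentile(P[m][:,2],[10,50,90,98]).round(4) if m.sum() else '')
E
```

```text
[ 0.59   -0.1663  0.1884] [-0.0178  0.0092 -0.9998] yhead -46.5 34.0 [-2.9  0.5  3.6] [0.03 0.64 0.04] 0.44
axis at 0.115 0.5887 -0.1658
axis at 0.08 0.5877 -0.1661
tilt 0.0289 0.0066
676 rim pts [ 0.56192406 -0.19242981] [ 0.61493947 -0.13956293] [ 0.58845489 -0.16570122]
scene 123 [0.2199 0.2227 0.2251 0.2259]
side 15 [0.2185 0.2221 0.2232 0.2237]
wrist 2405 [0.2206 0.2227 0.2236 0.2241]
```

```bash
python3 -m handwheel '-0.2 0 0 0 0; -0.1 0 0 0 0; 0 0 0 0 0; 0.3 0 0 0 0; 0.3 0 0 0 0; 0.3 0 0 0 0'; python3 st.py;  python3 - <<'E'
from h import *
d=snap('wrist'); P=cloud(d); m=(np.hypot(P[...,0]-.59,P[...,1]+.166)<.015)&(P[...,2]>.2)&(P[...,2]<.235); print(m.sum(),np.percentile(P[m][:,2],[10,50,90,98]).round(4))
cv2.imwrite('pics/w9.png',d['pixels'])
E
```

```text
time: 15.55
tool_pos: [0.5915, -0.1661, 0.1865]
tool_rot: [-2.904, -1.158, 0.017]
contact_force: [-0.6, -0.2, -0.6]
gripper_width: 0.649
[ 0.5915 -0.1661  0.1865] [-0.0157  0.01   -0.9998] yhead -46.5 61.0 [-0.6 -0.2 -0.6] [-0.01 -0.04  0.02] 0.44
axis at 0.115 0.5878 -0.1661
axis at 0.08 0.5874 -0.1661
tilt 0.0106 -0.0016
689 rim pts [ 0.56227988 -0.19213309] [ 0.61466861 -0.13968937] [ 0.5885078  -0.16555705]
2413 [0.2203 0.2226 0.2235 0.2239]
```

View pics/w9.png

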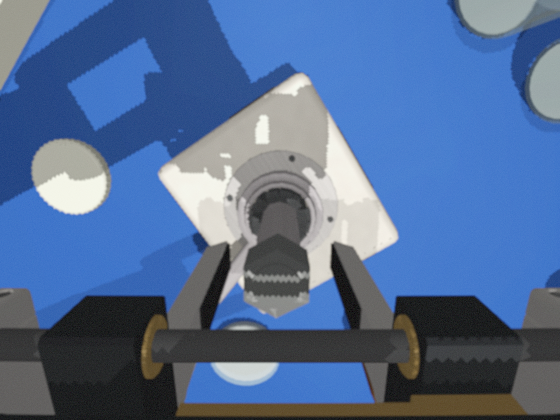

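Released: the tube now stands nearly upright in the bore at the same height (home). Lifting clear and measuring the knob.

```bash
python3 -m handwheel '1 0 0 0 0; 1 0 0 0 0; 1 0 0 0 0; 1 0 0 -20 0; 1 0 0 -30 0; 1 0 0 -30 0; 1 0 0 0 0'
python3 - <<'E'
from h import *
s=manip.sense(); M=R.from_rotvec(s['tool_rot']).as_matrix(); print(s['tool_pos'],M.round(3).tolist())
for n in('scene','side','wrist'):
    d=snap(n); cv2.imwrite(f'pics/{n}10.png',d['pixels']); P=cloud(d); r=np.hypot(P[...,0]-.5885,P[...,1]+.1655)
    m=(P[...,0]<.52)&(r<.15)&(r>.1)&(P[...,2]>.122)&(P[...,2]<.15)&(P[...,1]>-.23)&(P[...,1]<-.05)
    if m.sum(): q=P[m]; print(n,m.sum(),q.mean(0).round(4),q.min(0).round(4),q.max(0).round(4))
    m=(r<.105)&(r>.05)&(P[...,2]>.076)&(P[...,2]<.12)&(P[...,0]<.56)
    if m.sum(): q=P[m]; print(' lever',m.sum(),q.mean(0).round(4),np.percentile(q[:,2],[5,50,95]).round(4))
    m=(r<.012)&(P[...,2]>.19)&(P[...,2]<.24)
    if m.sum(): print(' cap',m.sum(),P[m].mean(0).round(4))
E
```

```text
time: 16.52
tool_pos: [0.5924, -0.1668, 0.2677]
tool_rot: [-2.903, -1.158, 0.019]
contact_force: [0.1, 0.4, -0.3]
gripper_width: 0.996
[ 0.59243116 -0.16684057  0.26768375] [[0.725, 0.688, -0.017], [0.688, -0.725, 0.011], [-0.005, -0.02, -1.0]]
scene 60 [ 0.4659 -0.1763  0.1346] [ 0.456  -0.1851  0.1222] [ 0.4736 -0.1701  0.1459]
 lever 136 [ 0.5141 -0.1698  0.0937] [0.0765 0.0948 0.0984]
 cap 84 [ 0.5891 -0.1657  0.223 ]
side 60 [ 0.4611 -0.1782  0.1333] [ 0.454  -0.1873  0.1224] [ 0.4716 -0.1689  0.1426]
 lever 120 [ 0.5124 -0.1726  0.0933] [0.0859 0.0946 0.0977]
 cap 51 [ 0.5876 -0.1629  0.2183]
wrist 277 [ 0.4678 -0.1796  0.136 ] [ 0.4572 -0.189   0.1222] [ 0.4739 -0.1724  0.1419]
 lever 564 [ 0.5113 -0.1737  0.0956] [0.0934 0.0958 0.097 ]
 cap 771 [ 0.5887 -0.1655  0.223 ]
```

View pics/wrist10.png

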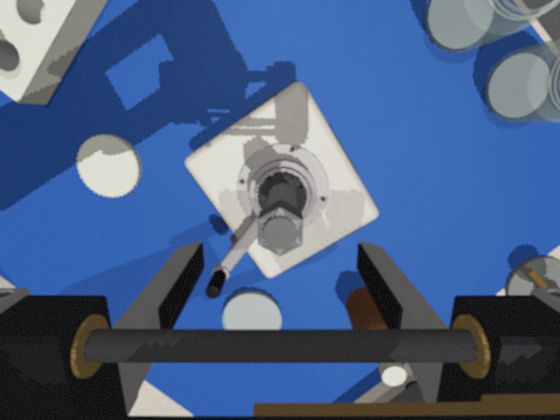

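View pics/side10.png

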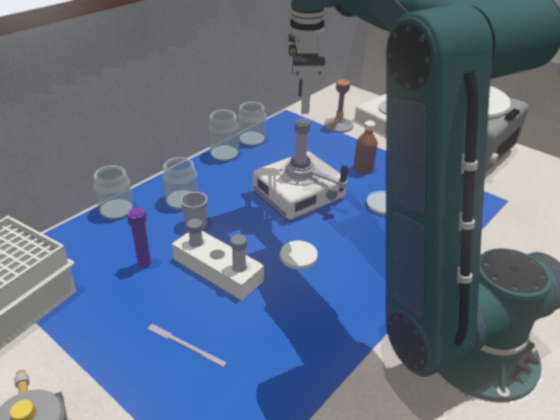

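```bash
python3 -m handwheel '1 -50 -39 0 0.157; 1 -48 -41 0 0.157; 1 0 0 0 0.157; 1 0 0 0 0.157; 1 0 0 0 0.157; 1 0 0 0 0.157; 1 0 0 0 0.157; 1 0 0 0 0'
python3 - <<'E'
from h import *
s=manip.sense(); t=s['tool_pos']; M=R.from_rotvec(s['tool_rot']).as_matrix(); print(t,M.round(3).tolist(),np.degrees(np.arctan2(M[1,1],M[0,1])),s['joint_pos'][5])
z=M[:,2]; tip=t+z*(t[2]-.112)/-z[2]; print('tip@.112',tip,'to go',((np.array([.4655,-.179,tip[2]])-tip)@M*1000).round(1))
d=snap('wrist'); cv2.imwrite('pics/w11.png',d['pixels']); P=cloud(d); r=np.hypot(P[...,0]-.5885,P[...,1]+.1655)
m=(r<.15)&(r>.1)&(P[...,2]>.138)&(P[...,2]<.15)&(P[...,0]<.5); q=P[m]; print(m.sum(),q.mean(0) if m.sum() else '')
E
```

```text
time: 17.68
tool_pos: [0.4553, -0.162, 0.2439]
tool_rot: [-3.067, 0.582, 0.101]
contact_force: [-0.1, 0.1, 0.9]
gripper_width: 0.999
[ 0.45525698 -0.16204707  0.2439128 ] [[0.928, -0.367, -0.06], [-0.366, -0.93, 0.03], [-0.067, -0.006, -0.998]] -111.5154533680144 1.4867464851395267
tip@.112 [ 0.44734057 -0.15812557  0.112     ] to go [24.5 12.8 -1.7]
243 [ 0.46499123 -0.17959511  0.140046  ]
```

View pics/w11.png

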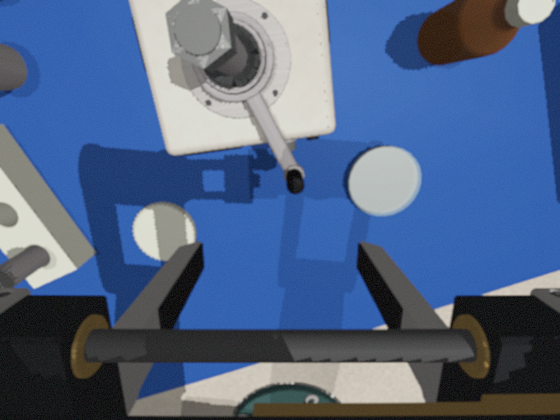

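```bash
python3 -m handwheel '1 24 13 0 0; 1 0 0 40 0; 1 0 0 30 0; 1 0 0 0 0; 1 0 0 0 0'
cat > k.py <<'E'
from h import *
s=manip.sense(); t=s['tool_pos']; M=R.from_rotvec(s['tool_rot']).as_matrix(); print(t.round(4),M[:,2].round(3),np.degrees(np.arctan2(M[1,1],M[0,1])).round(1),s['joint_pos'].round(2),s['contact_force'].round(1),round(s['gripper_width']*94,1))
z=M[:,2]; tip=t+z*(t[2]-.112)/-z[2]; print('tip@.112',tip.round(4),'to go',((np.array([.465,-.1795,tip[2]])-tip)@M*1000).round(1), 'down',(t[2]-.112)*1000)
E
python3 k.py
```

```text
time: 18.35
tool_pos: [0.4685, -0.1809, 0.1691]
tool_rot: [-3.069, 0.564, 0.104]
contact_force: [0.2, -0.4, -0.6]
gripper_width: 0.998
[ 0.4685 -0.1809  0.1691] [-0.062  0.031 -0.998] -110.8 [-0.48  0.04  1.49 -0.    1.68  1.45] [ 0.2 -0.4 -0.6] 93.8
tip@.112 [ 0.465  -0.1792  0.112 ] to go [ 0.2  0.3 -0. ] down 57.13636007035753
```

```bash
python3 -m handwheel '1 0 0 25 0; 1 0 0 22 0; 1 0 0 9 0; 1 0 0 0 0'; python3 k.py; python3 -m handwheel '-0.2 0 0 0 0; -0.5 0 0 0 0; -1 0 0 0 0; -1 0 0 0 0; -1 0 0 0 0; -1 0 0 0 0;-1 0 0 0 0;-1 0 0 0 0' 8; python3 k.py
```

```text
time: 18.85
tool_pos: [0.4689, -0.181, 0.1187]
tool_rot: [-3.074, 0.56, 0.086]
contact_force: [-0.4, 0.3, 0.7]
gripper_width: 1.003
[ 0.4689 -0.181   0.1187] [-0.051  0.025 -0.998] -110.7 [-0.48  0.06  1.57 -0.    1.56  1.45] [-0.4  0.3  0.7] 94.3
tip@.112 [ 0.4686 -0.1808  0.112 ] to go [-3.8  0.   0.2] down 6.694272305608387
time: 19.85
tool_pos: [0.4707, -0.1819, 0.1221]
tool_rot: [-3.076, 0.56, 0.077]
contact_force: [-0.4, 0.3, 0.3]
gripper_width: 0.183
[ 0.4707 -0.1819  0.1221] [-0.046  0.023 -0.999] -110.6 [-0.48  0.06  1.57 -0.    1.57  1.45] [-0.4  0.3  0.3] 17.2
tip@.112 [ 0.4702 -0.1817  0.112 ] to go [-5.7 -0.2  0.3] down 10.067917061078207
```

```bash
python3 -m handwheel '-0.4 0 0 0 0; -0.4 0 0 0 0; -0.4 -5 0 8 0; -0.4 0 0 0 0; -1 0 0 0 0; -1 0 0 0 0; -1 0 0 0 0' 10; python3 k.py
```

```text
time: 20.72
tool_pos: [0.4647, -0.1798, 0.1133]
tool_rot: [-3.076, 0.56, 0.079]
contact_force: [0.8, 0.6, -0.2]
gripper_width: 0.179
[ 0.4647 -0.1798  0.1133] [-0.047  0.023 -0.999] -110.6 [-0.48  0.05  1.59 -0.    1.55  1.45] [ 0.8  0.6 -0.2] 16.8
tip@.112 [ 0.4646 -0.1797  0.112 ] to go [ 0.3 -0.3 -0. ] down 1.2641434566679628
```

Knob gripped (16.8 mm) and centred. Sweeping the lever along its arc, clockwise.

```bash
python3 -m handwheel '-1 -5 -11.2 0 0; -1 -3.9 -11.7 0 0; -1 -2.7 -12 0 0; -1 -1.5 -12.2 0 0' 15
cat > a.py <<'E'
from h import *
s=manip.sense(); t=s['tool_pos']; M=R.from_rotvec(s['tool_rot']).as_matrix(); z=M[:,2]; g=t+z*(t[2]-.12)/-z[2]-np.r_[.5885,-.1655,0]
a=np.degrees(np.arctan2(g[1],g[0]))%360; print(t.round(4),'angle',a.round(1),'rad',np.hypot(g[0],g[1]).round(4),'joint~',round(.55+np.radians(166.1-a),3),'xhead',np.degrees(np.arctan2(M[1,0],M[0,0])).round(1),s['contact_force'].round(1),round(s['gripper_width']*94,1),s['joint_pos'].round(2))
E
python3 a.py
```

```text
time: 21.22
tool_pos: [0.4655, -0.1319, 0.1132]
tool_rot: [-3.082, 0.568, 0.091]
contact_force: [-3.7, -3.4, 0.3]
gripper_width: 0.175
[ 0.4655 -0.1319  0.1132] angle 164.7 rad 0.1271 joint~ 0.574 xhead -20.9 [-3.7 -3.4  0.3] 16.5 [-0.39  0.02  1.62 -0.01  1.55  1.55]
```

```bash
python3 -m handwheel '-1 0 -12.3 0 0; -1 1 -12.3 0 0; -1 2.3 -12.2 0 0; -1 3.5 -11.9 0 0'; python3 a.py
```

```text
time: 21.72
tool_pos: [0.485, -0.0859, 0.1131]
tool_rot: [-3.086, 0.569, 0.105]
contact_force: [-2.5, -3.2, 1.5]
gripper_width: 0.178
[ 0.485  -0.0859  0.1131] angle 142.3 rad 0.1302 joint~ 0.965 xhead -20.9 [-2.5 -3.2  1.5] 16.7 [-0.29  0.05  1.6  -0.01  1.56  1.65]
```

```bash
python3 -m handwheel '-1 2.5 -6 0 0; -1 3 -5.5 0 0; -1 2 -3 0 0'; python3 a.py
```

```text
time: 22.1
tool_pos: [0.4937, -0.0747, 0.1131]
tool_rot: [3.083, -0.568, -0.117]
contact_force: [-9.2, -9.7, 2.5]
gripper_width: 0.175
[ 0.4937 -0.0747  0.1131] angle 136.1 rad 0.1309 joint~ 1.073 xhead -20.9 [-9.2 -9.7  2.5] 16.5 [-0.26  0.07  1.58 -0.01  1.57  1.68]
```

```bash
python3 -m handwheel '-1 1.2 -3 0 0; -1 1.2 -3 0 0'; python3 a.py
```

```text
time: 22.35
tool_pos: [0.4934, -0.0748, 0.1131]
tool_rot: [3.068, -0.57, -0.13]
contact_force: [-7.3, -10.8, 1.6]
gripper_width: 0.179
[ 0.4934 -0.0748  0.1131] angle 136.2 rad 0.1311 joint~ 1.072 xhead -21.1 [ -7.3 -10.8   1.6] 16.8 [-0.25  0.08  1.57 -0.02  1.58  1.69]
```

```bash
python3 -m handwheel '-1 2.5 -7 0 0'; python3 a.py;  python3 -m handwheel '-1 2.5 -7 0 0'; python3 a.py
```

```text
time: 22.48
tool_pos: [0.4934, -0.0747, 0.1129]
tool_rot: [3.052, -0.572, -0.143]
contact_force: [-15.9, -21.1, 5.4]
gripper_width: 0.184
[ 0.4934 -0.0747  0.1129] angle 136.1 rad 0.1311 joint~ 1.074 xhead -21.3 [-15.9 -21.1   5.4] 17.3 [-0.24  0.08  1.56 -0.04  1.59  1.71]
time: 22.6
tool_pos: [0.4932, -0.0748, 0.1128]
tool_rot: [3.036, -0.575, -0.158]
contact_force: [-14.4, -17.6, 5.0]
gripper_width: 0.184
[ 0.4932 -0.0748  0.1128] angle 136.1 rad 0.1311 joint~ 1.073 xhead -21.6 [-14.4 -17.6   5. ] 17.3 [-0.23  0.09  1.55 -0.05  1.59  1.72]
```

Hard stop: no motion under about 26 N. Releasing, rising clear and measuring the lever angle.

```bash
python3 -m handwheel '-1 0 2 0 0; 0 0 0 0 0; 0 0 0 0 0; 0 0 0 0 0; 0 0 0 -20 0; 0 0 0 -30 0; 0.5 -5 0 -40 0; 1 -10 0 -40 0; 1 -15 0 0 0; 1 0 0 0 0'
python3 - <<'E'
from h import *
s=manip.sense(); M=R.from_rotvec(s['tool_rot']).as_matrix(); print(s['tool_pos'],M[:,2].round(3),s['contact_force'])
for n in('scene','side','wrist'):
    d=snap(n); cv2.imwrite(f'pics/{n}12.png',d['pixels']); P=cloud(d); r=np.hypot(P[...,0]-.5885,P[...,1]+.1655)
    def show(l,m):
        if m.sum()>5: q=P[m]; c=q.mean(0); print(n,l,m.sum(),c.round(4),'ang',np.degrees(np.arctan2(c[1]+.1655,c[0]-.5885)).round(1)%360)
    show('knobtop',(P[...,0]<.53)&(r<.15)&(r>.1)&(P[...,2]>.137)&(P[...,2]<.146)&(P[...,1]>-.15))
    show('knob',(P[...,0]<.53)&(r<.15)&(r>.1)&(P[...,2]>.118)&(P[...,2]<.146)&(P[...,1]>-.15))
    show('lever',(r<.10)&(r>.05)&(P[...,2]>.088)&(P[...,2]<.1)&(P[...,0]<.57))
    show('cap',(r<.012)&(P[...,2]>.19)&(P[...,2]<.24))
    hsv=cv2.cvtColor(d['pixels'],cv2.COLOR_BGR2HSV); m=(abs(P[...,2]-.07)<.005)&(hsv[...,1]<70)&(hsv[...,2]>110)&(r<.14); q=P[m]; print(n,cv2.minAreaRect(q[:,:2].astype(np.float32)*1000))
E
```

```text
time: 23.85
tool_pos: [0.4791, -0.0563, 0.2472]
tool_rot: [3.047, -0.568, -0.158]
contact_force: [0.4, -0.1, -0.2]
gripper_width: 0.89
[ 0.47905695 -0.05632163  0.24719454] [-0.107 -0.019 -0.994] [ 0.35648988 -0.09178714 -0.21840427]
scene knobtop 33 [ 0.4999 -0.0761  0.1398] ang 134.8
scene knob 71 [ 0.5014 -0.0745  0.1335] ang 133.7
scene lever 136 [ 0.537  -0.1119  0.095 ] ang 133.9
scene cap 84 [ 0.5887 -0.1653  0.2229] ang 50.5
scene ((588.9136352539062, -163.90542602539062), (190.56643676757812, 168.3957977294922), 75.97083282470703)
side knobtop 24 [ 0.4971 -0.0781  0.1399] ang 136.3
side knob 73 [ 0.4959 -0.0764  0.132 ] ang 136.1
side lever 40 [ 0.54   -0.1146  0.0949] ang 133.6
side cap 45 [ 0.5877 -0.1641  0.2191] ang 119.9
side ((587.3077392578125, -166.51963806152344), (191.80909729003906, 172.0101318359375), 75.98849487304688)
wrist knobtop 257 [ 0.5002 -0.0779  0.14  ] ang 135.2
wrist knob 337 [ 0.5016 -0.0779  0.1371] ang 134.8
wrist lever 874 [ 0.5361 -0.1129  0.0954] ang 134.9
wrist cap 836 [ 0.5835 -0.1632  0.2225] ang 154.8
wrist ((568.8024291992188, -160.65887451171875), (187.02090454101562, 127.61971282958984), 76.02591705322266)
```

View pics/wrist12.png

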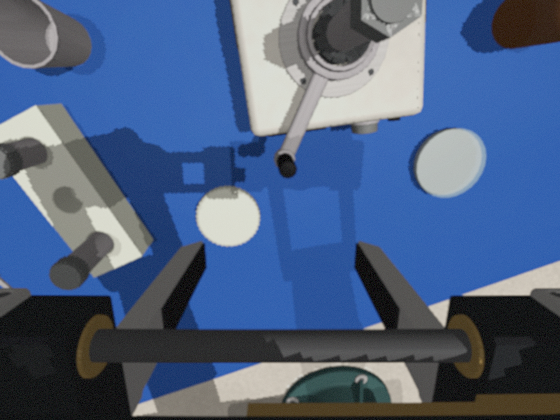

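View pics/scene12.png

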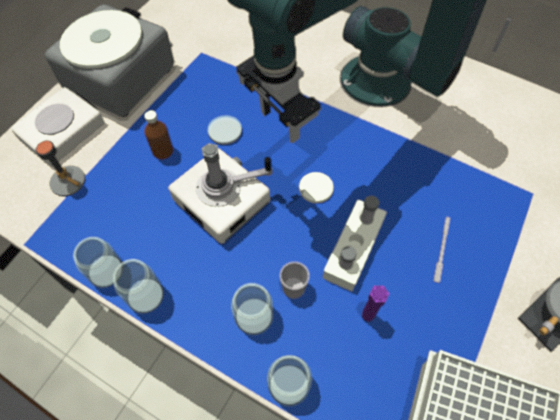

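The lever measures 134.8°, against 134.6° for closed (joint ≈1.095, with a hard stop felt). The tube is upright in the collet, the cap is at its home height, the bystanders look undisturbed and the gripper is clear. Handing in.

Run:
```python
from bench import manip
print(manip.finish_job()); print(manip.sense()['time'])
```

```text
the job is handed in; nothing more can be done
None
the job is handed in; nothing more can be done
```

The hexagonal-capped tube is standing home in the collet, clamped, with the lever at its closed end stop. I handed the job in at about 24 s of robot time.

**What I did**
- **Grip:** I took the tube from the middle rack hole by the flats of its cap, not by the round steel at 65–115 mm as you asked. The fingers are straight and met the cap first, closing to 37.7 mm on its corners and about 34 mm on its flats.
- **Insertion:** I set the tube's heading from the foot slot seen in the side view and the tongue seen in the wrist view. It dropped over the tongue without any search turn and came to rest under about 6 N.
- **Lever:** I released the tube, then gripped the knob and swung the lever clockwise until it stopped. It did not move further under about 26 N. I then opened and backed clear.

**Last checks**
- **Depth:** the tool stopped within 0.5 mm of the height expected for home. The cap top is 63 mm above its height in the rack, against 62 mm expected for home and 70.5 mm if it were resting on the tongue. The side view alone read the cap 3–4 mm lower than the other two cameras; it sees few cap points.
- **Lever angle:** the cameras gave 133.6–136.3°, most near 134.8°, against 134.6° expected when closed. That puts the joint at about 1.09 rad.
- **Surroundings:** the last picture shows nothing displaced, and the contact force was about zero with the gripper clear.

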